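# Tuck the caddy's retaining flap under its lip

## Task

The retaining flap of the blue drive caddy is standing open: fold it over the drive with a fingertip, press it flat, and push it forward (its orange ledge is made for that) until its front edge is tucked fully home beneath the orange lip, so that it stays down by itself. Work on the outside of the flap: do not pinch it or touch the foam pad on its underside, do not lift the caddy or push it out of its place, and leave the two portable drives, the tweezers and the bowl where they are.

Things in the scene. Friction and masses are not known exactly. Their poses are not given: they have to be found in the camera images.
- caddy: translucent blue plastic caddy with a silver disk drive in it, about 0.9 kg in all, loose on rubber feet (holds against a sideways push of about 8 N, more while pressed down). 130 mm (its x) by 165 mm (its y) by 42 mm high. Origin at the centre of its underside; z up; x points from the flap's hinge to the retaining lip, across the drive; y runs along the drive, the dark grey bezel at -y. Top of the drive 31 mm above the origin, top of the long walls 30 mm, of the bezel 39 mm
- flap_hinge (a joint): angle of the flap about its hinge pin, rad: 0 = folded flat over the drive (hard stop), 1.57 = standing upright, more = leaning back away from the lip (hard stop at 2.1). A light spring (0.05 N m/rad, free at 1.70) with hinge friction of 0.02 N m: pressed flat and let go without being tucked, the flap lifts to about 1 rad. A press of about 1.2 N beside the ledge brings and holds it flat
- flap_slide (a joint): how far the flap has been pushed along its own length on the slotted hinge, m: 0 = drawn back (its edge then just clears the lip by 2.5 mm as it folds down), 0.010 = fully home against its stop, 7.5 mm of the flap under the lip. Friction 2 N; it stays where it is left, and must be drawn back for the edge to pass the lip as it comes down
- flap_pivot (a point): centre of the hinge pin (axis along the caddy's y), at (-56.5, 0, 36.5) mm in the caddy's frame. The steel pin is 118 mm long and 4 mm thick, between two brackets 19 mm high whose tops are 43 mm above the caddy's origin, at 56 mm either side of the middle
- flap_edge (a point): middle of the flap's free edge. The flap is a translucent blue plate 92 mm wide (along the caddy's y) and 3 mm thick whose rounded edge lies 108 mm from the pin axis when drawn back; the pin axis lies in its mid-plane. Site axes: x from the pin to the edge, z out of the flap's outside (upward when folded)
- thumb_ledge (a point): foot of the face to push, in the middle of the orange thumb ledge on the flap's outside: a bar 60 mm wide, 4 mm thick, 5 mm high across the flap. This face looks back to the hinge and lies 70 mm from the pin axis when the flap is drawn back; between it and the hinge the outside is flat (thin ribs drawn on it). Axes as flap_edge
- lip_mouth (a point): lower edge of the orange lip's mouth, mid-width, at (54, 0, 39.5) mm in the caddy's frame. The lip is fixed to the caddy, 70 mm wide and 3 mm thick (z 39.5 to 42.5), reaches from x = 54 to 65 mm and is open towards the hinge; the flat flap's top lies at 38 mm, 1.5 mm below it
- flap_pad: dark foam pad 84 mm wide and 3 mm thick on the underside of the flap, from 35 to 100 mm from the pin axis; not to be touched. Origin on the pin axis when the flap is drawn back
- drive_a: graphite portable drive, 76 (x) by 112 (y) by 14 mm, 0.17 kg, loose; to be left alone. Origin at the centre of its underside
- drive_b: a second graphite portable drive, the same
- tweezers: stainless steel tweezers lying flat, 121 mm along x, 12 mm wide, 8 mm high, 22 g, loose; to be left alone. Origin about its middle, on the underside
- bowl: small white ceramic bowl, 84 mm across, 34 mm high, with a dark hex key in it, loose; to be left alone. Origin at the centre of its underside
Mind the look-alikes: they are no part of the job. Of the things that look like the caddy, the larger one is meant.

How it is judged:
By the outcome, as a careful person would: the job done as asked, in the order asked, and still so for the second after the job is handed in, with the robot touching nothing.
It also fails if it takes over 35 s, if anything falls off the work surface, if the arm or the gripper's body presses on something with over 40 N, if the wrist force passes 120 N, or if a joint passes its speed limit or range.

## Robot

A 6-joint arm with a two-finger parallel gripper is mounted at the origin on the work surface. World frame = base frame: x ahead of the robot, y to its left, z up, the work surface at z = 0. Lengths are in m, angles in rad, forces in N, time in s.
With the tool pointing down it reaches from about 0.4 to 0.825 m from the base axis. Payload 7 kg.
Tool frame: the origin (TCP) lies midway between the tips of the shut fingers; the grasp point (between the pads) lies 19 mm behind it; z points along the fingers, y is the direction in which the jaws open and shut (so a half turn about z gives the same grasp; the last joint's range is limited). The gripper opens to 88 mm and grips with 3 to 60 N. Pads are 19 mm wide; open, the fingers measure 130 mm over their backs; the gripper's body (78 mm by 193 mm) begins 47 mm behind the grasp point.
Start: joints at [1.423, 0.359, 0.012, 0, -1.224, -0.288], TCP at [0.285, 0.612, 0.227] pointing down, gripper open.
Joint ranges: [-3.07, 3.07], [-1.43, 2.12], [-1.02, 1.25], [-3.03, 1.67], [-3.05, -0], [-3.03, 3.03]. Speed limits (rad/s): [2.39, 2.39, 3.01, 3.14, 3.14, 3.14].

## Interface

Orientations are given as a rotation vector (axis times angle).
In Python, from workcell import sensors, imaging, robot gives the robot as it stands.
- The arm moves only by the tool drive_tool, never from a script. Its arguments are lists of equal length, an entry for each row: "delta_rot": the turn, a rotation vector about the tool's x, y, z in degrees, a list of three; "travel": the shift along the tool's x, y, z in cm, a list of three; "gripper": the finger opening in cm, from 0 to 8.76. A call has 1 to 5 rows; each row is the pose to reach, as a shift and turn from the pose commanded when the call began, along the tool's axes at that moment; what a row does not reach only later rows make up. A row lasts 1/10 s, in which the tool goes at most 50 mm and 8.59 degrees, less where a joint would pass 70% of its speed; a pose out of reach is approached as far as the arm can. A call with a gripper value outside its range is refused whole. The fingers move at their own pace and stop on an object; "newtons" is the grip in N (left out, the last holds). Time passes only in rows, so rows that repeat a pose let the fingers close. It gives the time, the measured TCP pose, the force and the opening at its end, in the units of the state.
- sensors.observe(): the state, without advancing time (a new reading comes with each control period).
- imaging.read_camera(name): name is "side" or "top"; returns (picture, depth): 420x560x3 uint8, red, green, blue; 420x560 float32, m along the optical axis (not along the pixel's ray), 0 where there is no reading.
- imaging.get_calibration(name): a dict with "mtx" (3x3 intrinsics, pixels), "view" (4x4, takes a point from world to camera coordinates). Camera axes: x right, y up, looking along -z (the intrinsics and any distortion apply to the point x, -y, -z); pixel columns grow to the right and rows downward; lengths in m; the calibration is good to about 2 mm. A picture is of the moment at which its call begins. get_calibration takes no time and is no camera call.
- robot.hand_in(): hands the job in, once; it reports no verdict.
The state is a dict: "clock": time; "joint_pos": joint angles; "qvel": joint speeds; "effort": joint torques, N m; "tool_pos": TCP position; "ee_rot": TCP orientation; "ft_force": force on the tool from outside, world axes, zero at the start; "torque": the same for the moment, N m; "width": opening from 0.0 (shut) to 1.0 (fully open).
Only numpy, scipy, OpenCV 4.12 (cv2) and the standard library are available. Lean on these libraries where they do the work, as an engineer would, in place of code of your own. Each camera call takes 0.05 s, during which the arm holds its last target.

## Working session

There is one attempt and no reset: what is moved stays moved. The work goes in short steps, Python scripts to look and compute and a tool call to move; the robot and the scene stay as the last step left them, time stands still between calls to the robot, and variables do not carry over. Pictures are saved under pics/ and viewed, and the job is handed in when it is done.

Besides the shell and the picture viewer there is one more tool, called after "Request:" by a JSON object that holds its "method" and its "body", one argument or row to a line. drive_tool: Moves the arm, as the interface text tells. Its arguments: {"type":"object","properties":{"delta_rot":{"type":"array","items":{"type":"array","items":{"type":"number"}}},"travel":{"type":"array","items":{"type":"array","items":{"type":"number"}}},"gripper":{"type":"array","items":{"type":"number"}},"newtons":{"type":"number"}},"required":["delta_rot","travel","gripper"]}

```bash
mkdir -p pics; ls
python3 - <<'E'
from workcell import sensors, imaging, robot
import cv2,numpy as np
for n in("side","top"):
    p,d=imaging.read_camera(n); np.savez(f"pics/{n}0.npz",p=p,d=d)
    cv2.imwrite(f"pics/{n}0.png",p[:,:,::-1]); print(n,imaging.get_calibration(n))
print(sensors.observe())
E
```

```text
pics
side {'mtx': array([[498.23157603,   0.        , 275.86241524],
       [  0.        , 498.23157603, 210.58027961],
       [  0.        ,   0.        ,   1.        ]]), 'view': array([[ 0.7771038 , -0.62927623,  0.01100494, -0.43264143],
       [ 0.42166604,  0.53354423,  0.73316322, -0.34524176],
       [-0.46723381, -0.56510351,  0.67996366, -0.64629545],
       [ 0.        ,  0.        ,  0.        ,  1.        ]])}
top {'mtx': array([[380.38362118,   0.        , 281.14724631],
       [  0.        , 380.38362118, 207.55385622],
       [  0.        ,   0.        ,   1.        ]]), 'view': array([[ 0.01415254, -0.99989711,  0.00234096,  0.06410789],
       [ 0.99681594,  0.01429258,  0.0784456 , -0.57623192],
       [-0.07847099,  0.0012233 ,  0.99691565, -0.83761187],
       [ 0.        ,  0.        ,  0.        ,  1.        ]])}
{'clock': 0.1, 'joint_pos': array([ 1.42312427e+00,  3.59318426e-01,  1.11655041e-02, -3.02286134e-04,
       -1.22411672e+00, -2.88104436e-01]), 'qvel': array([-0.0013699 , -0.00341923,  0.00365687,  0.00053489, -0.00029306,
       -0.00089167]), 'effort': array([ 4.25221219e-05, -5.84164417e+01,  2.93752116e+01,  7.01537937e+00,
        1.01960273e-02, -5.06822948e-05]), 'tool_pos': array([0.28476689, 0.61150976, 0.22572201]), 'ee_rot': array([ 3.06582386e+00, -6.78948446e-01, -2.82861102e-04]), 'ft_force': array([ 3.24754212e-01,  1.56981474e-01, -3.83500908e-05]), 'torque': array([-0.01200442,  0.0052174 , -0.01866273]), 'width': 1.001395530389695}
```

View pics/side0.png

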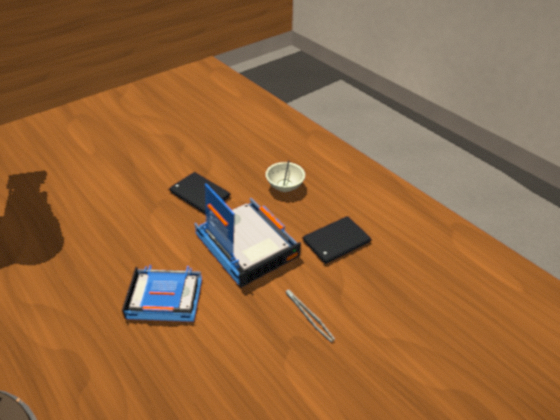

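View pics/top0.png

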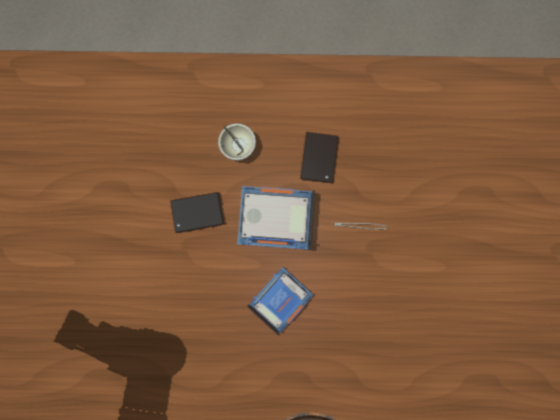

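The candidates are the large caddy with its flap up (top ~275,217; side ~245,235) and the small shut look-alike (top ~281,300; side ~163,293). The dark drives and the bowl can't be confused with it. I choose the larger one and check it in a close crop.

```bash
cat > h.py <<'E'
import numpy as np,cv2
from workcell import sensors, imaging, robot
def ray(n,u,v):
    c=imaging.get_calibration(n);K=c["mtx"];V=c["view"]
    d=np.array([(u-K[0,2])/K[0,0],-(v-K[1,2])/K[1,1],-1.]);R=V[:3,:3]
    return -R.T@V[:3,3],R.T@d
def onz(n,u,v,z):
    o,d=ray(n,u,v);return o+d*(z-o[2])/d[2]
def proj(n,p):
    c=imaging.get_calibration(n);K=c["mtx"];V=c["view"]
    q=V[:3,:3]@np.asarray(p)+V[:3,3];return K[0,2]+K[0,0]*q[0]/-q[2],K[1,2]+K[1,1]*q[1]/q[2]
E
python3 - <<'E'
from h import *
for n,(a,b,c,d) in {"side":(170,300,170,295),"top":(215,340,170,265)}.items():
    p=np.load(f"pics/{n}0.npz")["p"]
    cv2.imwrite(f"pics/{n}0c.png",cv2.resize(p[c:d,a:b,::-1],None,fx=6,fy=6,interpolation=cv2.INTER_CUBIC)[:600,:800])
p=np.load("pics/top0.npz");d=p["d"];p=p["p"]
hsv=cv2.cvtColor(p,cv2.COLOR_RGB2HSV)
m=cv2.inRange(hsv,(100,80,40),(125,255,255));
n,l,s,c=cv2.connectedComponentsWithStats(m)
for i in range(1,n):
    if s[i,4]>15: print("blue",s[i],c[i])
m=cv2.inRange(hsv,(3,150,190),(12,255,255))
n,l,s,c=cv2.connectedComponentsWithStats(m)
for i in range(1,n):
    if s[i,4]>8: print("or",s[i],c[i],onz("top",*c[i],0.0425))
E
```

```text
blue [243 188  17   6  76] [250.17105263 190.11842105]
blue [293 192  18   7  80] [302.6  194.05]
blue [238 234  70  15 320] [273.075    242.034375]
blue [ 250  268   62   63 1143] [280.832021   299.04549431]
```

View pics/side0c.png

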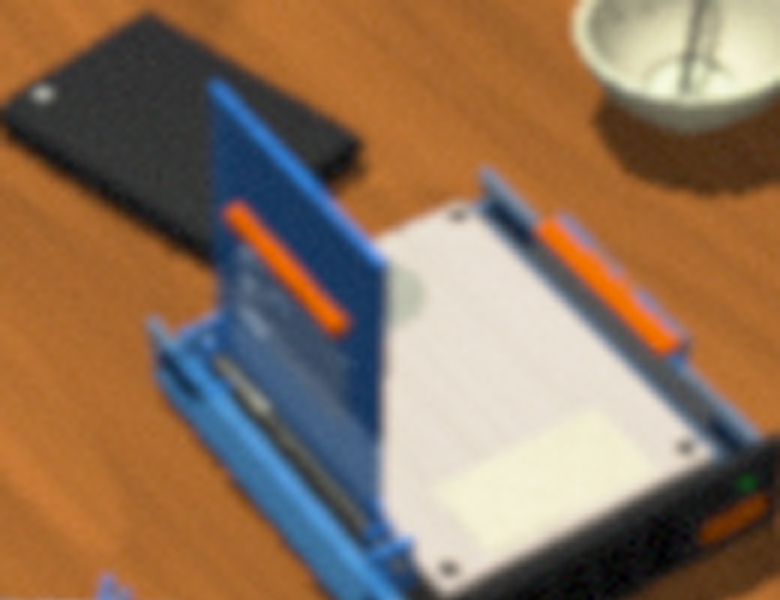

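View pics/top0c.png

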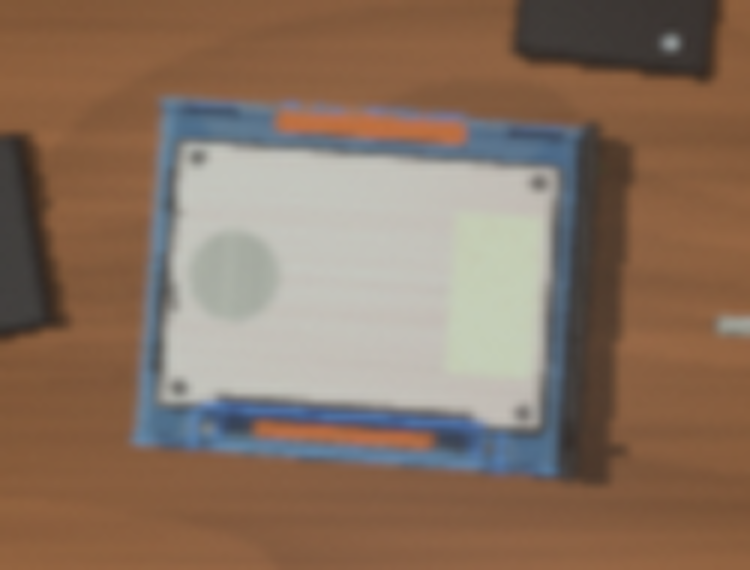

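Run:
```python
from h import *
for n in("top","side"):
    z=np.load(f"pics/{n}0.npz");p=z["p"];d=z["d"]
    hsv=cv2.cvtColor(p,cv2.COLOR_RGB2HSV)
    m=cv2.inRange(hsv,(2,170,120) if n=="side" else (2,140,160),(9,255,255))
    k,l,s,c=cv2.connectedComponentsWithStats(m)
    for i in range(1,k):
        if s[i,4]>8 :
            r=cv2.minAreaRect(np.argwhere(l==i)[:,::-1].astype(np.float32));print(n,s[i],c[i],r,"depth",np.median(d[l==i]))
            if n=="top": print([onz(n,*q,.0425).round(4) for q in cv2.boxPoints(r)],onz(n,*c[i],.0425))
f=lambda u,v:(215+(u+.5)/6-.5,170+(v+.5)/6-.5)
sc=[onz("top",*f(*q),.031) for q in[(197,157),(539,183),(523,412),(179,388)]]
print(np.array(sc).round(4),np.mean(sc,0))
print("yaw",[np.degrees(np.arctan2(a[0]-b[0],-(a[1]-b[1]))) for a,b in((sc[0],sc[1]),(sc[3],sc[2]))])
# outline corners
for q,zz in(((165,100),.03),((135,443),.03),((556,476),.03),((592,125),.03)): print(q,onz("top",*f(*q),zz).round(4))
# depth points of blue side flap
z=np.load("pics/side0.npz");p=z["p"];d=z["d"]
c=imaging.get_calibration("side");V=c["view"]
def pt(u,v,dd):
    o,r=ray("side",u,v);return o+r*dd
g=lambda u,v:(170+(u+.5)/6-.5,170+(v+.5)/6-.5)
for q in [(218,92),(375,268),(230,120),(370,300),(235,215),(345,328),(360,420),(230,300)]:
    u,v=g(*q);dd=d[int(round(v)),int(round(u))];print("flap",q,dd,pt(u,v,dd).round(4))
```

```text
side [210 205   9   9   9] [214. 209.] ((214.0, 209.0), (11.313708305358887, 0.0), -135.0) depth 0.8653604
[[0.6001 0.1484 0.031 ]
 [0.5921 0.0204 0.031 ]
 [0.5067 0.0255 0.031 ]
 [0.5138 0.1532 0.031 ]] [0.55319615 0.08687624 0.031     ]
yaw [np.float64(176.45551793398621), np.float64(176.8319525809298)]
(165, 100) [0.6215 0.1609 0.03  ]
(135, 443) [0.4933 0.1692 0.03  ]
(556, 476) [0.4833 0.013  0.03  ]
(592, 125) [6.144e-01 6.000e-04 3.000e-02]
flap (218, 92) 0.8601148 [0.5065 0.1324 0.1436]
flap (375, 268) 0.8079134 [0.4996 0.0448 0.1428]
flap (230, 120) 0.85588783 [0.5042 0.1231 0.1405]
flap (370, 300) 0.8226809 [0.5007 0.0501 0.1262]
flap (235, 215) 0.869547 [0.4989 0.1166 0.1114]
flap (345, 328) 0.838763 [0.4982 0.0601 0.1092]
flap (360, 420) 0.8518916 [0.4954 0.0515 0.0809]
flap (230, 300) 0.9024639 [0.499  0.1255 0.0704]
```

Both views agree on the large caddy. The top crop shows the orange lip at about pixel (277,191) and the ledge behind the flap edge at about (272,242). The side crop shows the flap near upright, its outside and orange ledge facing the base. Next I check my pose estimate by projecting known points.

```bash
cat >> h.py <<'E'
YAW=np.radians(-3.5);O=np.array([.553,.0865,0])
Rc=np.array([[np.cos(YAW),-np.sin(YAW),0],[np.sin(YAW),np.cos(YAW),0],[0,0,1]])
def W(x,y,z): return O+Rc@(np.array([x,y,z])/1000)
def fl(r,y,h,th): return W(-56.5+r*np.cos(th)-h*np.sin(th),y,36.5+r*np.sin(th)+h*np.cos(th))
def overlay(n,p,pts,box,f,name):
    a,b,c,d=box;im=cv2.resize(p[c:d,a:b,::-1],None,fx=f,fy=f,interpolation=cv2.INTER_CUBIC)
    for q,col in pts:
        u,v=proj(n,q);cv2.circle(im,(int((u-a+.5)*f),int((v-c+.5)*f)),3,col,-1)
    cv2.imwrite(name,im[:600,:800])
def toolmove(target,rv_yaw=YAW):
    from scipy.spatial.transform import Rotation as Ro
    s=sensors.observe();R=Ro.from_rotvec(s["ee_rot"]).as_matrix()
    Rt=Rc@np.diag([1,-1,-1.])
    return (R.T@(np.array(target)-s["tool_pos"])*100).round(2),np.degrees(Ro.from_matrix(R.T@Rt).as_rotvec()).round(2)
E
python3 - <<'E'
from h import *
g=(0,255,0);y=(0,255,255);m=(255,0,255)
pts=[(W(x,yy,30),g) for x in(-65,65) for yy in(-82.5,82.5)]+[(W(x,yy,42.5),y) for x in(54,65) for yy in(-35,35)]
pts+=[(fl(108,s*46,0,1.47),m) for s in(-1,1)]+[(fl(r,s*30,6.5,1.47),g) for s in(-1,1) for r in(70,74)]
pts+=[(W(-56.5,s*56,43),m) for s in(-1,1)]
for n,b in {"side":(170,300,170,270),"top":(215,340,170,265)}.items():
    overlay(n,np.load(f"pics/{n}0.npz")["p"],pts,b,6,f"pics/{n}ov.png")
print(toolmove(W(-90,0,200)),sensors.observe()["tool_pos"],W(-90,0,200))
E
```

```text
(array([38.11, 39.56,  2.64]), array([ 9.000e-02,  1.000e-02, -2.147e+01])) [0.28476689 0.61150976 0.22572201] [0.46316787 0.09199437 0.2       ]
```

View pics/sideov.png

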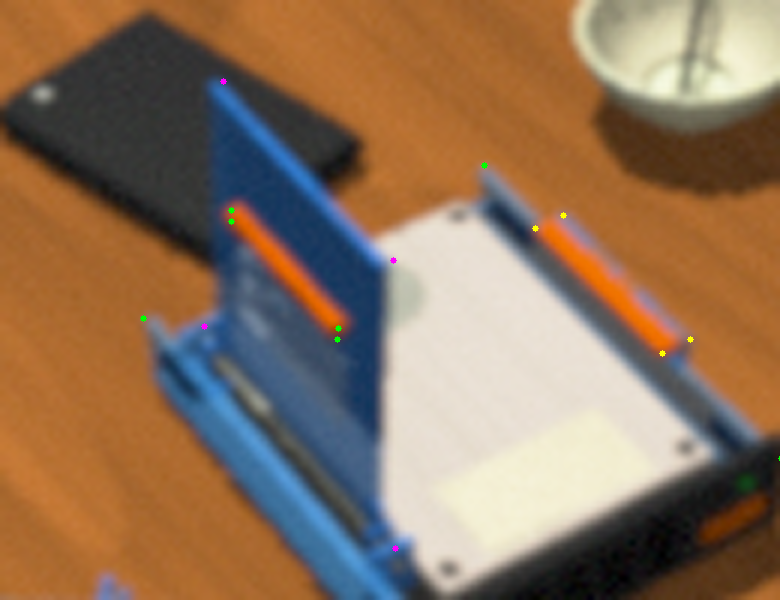

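View pics/topov.png

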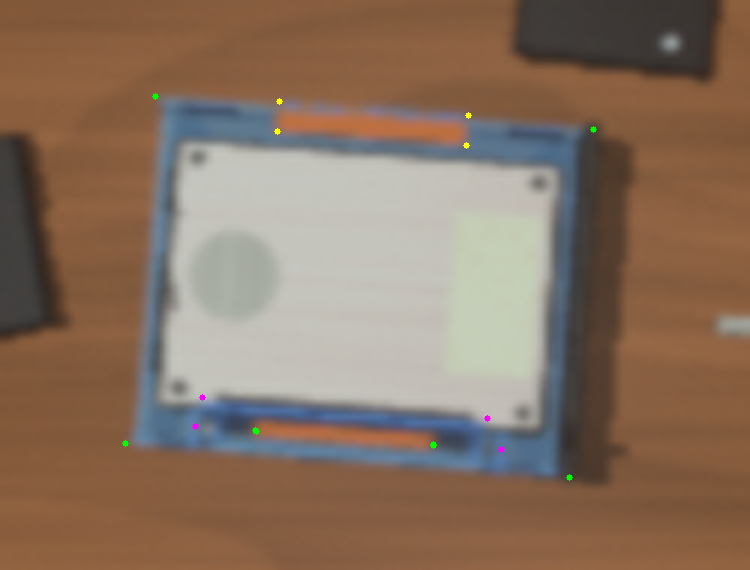

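Request:
{"method": "drive_tool", "body": {
  "travel": [
    [3.4, 3.5, 0],
    [6.8, 7.0, 0],
    [10.2, 10.5, 0],
    [13.6, 14.0, 0.5],
    [17.0, 17.5, 0.5]
  ],
  "delta_rot": [
    [0, 0, -4],
    [0, 0, -8],
    [0, 0, -12],
    [0, 0, -16],
    [0, 0, -21.5]
  ],
  "gripper": [0, 0, 0, 0, 0],
  "newtons": 10
}}

```text
clock: 0.6
tool_pos: [0.3651, 0.3792, 0.2208]
ee_rot: [3.139, -0.09, -0.001]
ft_force: [1.5, 1.1, 0.7]
width: 0.613
```

```bash
python3 -c "
from h import *
print(toolmove(W(-90,0,200)),sensors.observe()['joint_pos'],sensors.observe()['width'])"
```

```text
(array([11.43, 28.11,  2.1 ]), array([0.06, 0.04, 0.22])) [ 1.17704870e+00  1.18601224e-01 -3.21025374e-01 -3.44920150e-04
 -1.13238527e+00  3.36716198e-01] 0.6128993255652566
```

Request:
{"method": "drive_tool", "body": {
  "travel": [
    [1.9, 4.6, 0.3],
    [3.8, 9.2, 0.6],
    [5.7, 13.8, 0.9],
    [7.6, 18.4, 1.2],
    [9.5, 23.0, 1.5]
  ],
  "delta_rot": [
    [0, 0, 0],
    [0, 0, 0],
    [0, 0, 0],
    [0, 0, 0],
    [0, 0, 0]
  ],
  "gripper": [0, 0, 0, 0, 0]
}}

```text
clock: 1.1
tool_pos: [0.4461, 0.1442, 0.2065]
ee_rot: [-3.14, 0.094, -0.0]
ft_force: [1.6, 0.1, 0.3]
width: 0.15
```

```bash
python3 -c "
from h import *
print(toolmove(W(-90,0,200)),sensors.observe()['joint_pos'],sensors.observe()['width'])"
```

```text
(array([2.02, 5.11, 0.65]), array([-0.02, -0.01,  0.06])) [ 7.34041550e-01  2.86198090e-02 -4.54972664e-01 -9.34186457e-05
 -1.08685688e+00  7.76794728e-01] 0.15036638031438238
```

Request:
{"method": "drive_tool", "body": {
  "travel": [
    [1.8, 4.0, 0.5],
    [2.0, 5.1, 3.5],
    [2.0, 5.1, 7.5],
    [2.0, 5.1, 11.1],
    [2.0, 5.1, 11.1]
  ],
  "delta_rot": [
    [0, 0, 0],
    [0, 0, 0],
    [0, 0, 0],
    [0, 0, 0],
    [0, 0, 0]
  ],
  "gripper": [0, 0, 0, 0, 0]
}}

```text
clock: 1.6
tool_pos: [0.4598, 0.0919, 0.0916]
ee_rot: [3.136, -0.098, -0.012]
ft_force: [-1.0, -0.3, 0.1]
width: 0.009
```

Run:
```python
from h import *
p,d=imaging.read_camera("side");q,_=imaging.read_camera("top")
cv2.imwrite("pics/s1.png",np.hstack([cv2.resize(p[150:280,160:310,::-1],None,fx=2.6,fy=2.6),cv2.resize(q[150:280,200:350,::-1],None,fx=2.6,fy=2.6)]))
s=sensors.observe();print(Rc.T@(s['tool_pos']-O)*1000,s['width'],s['ft_force'],toolmove(W(-90,0,95)))
```

```text
[-90.2491646    1.8808199   95.91842657] 0.008367901243254986 [ 0.43744727 -0.10489081  0.84668799] (array([0.02, 0.19, 0.09]), array([0.08, 0.06, 0.06]))
```

View pics/s1.png

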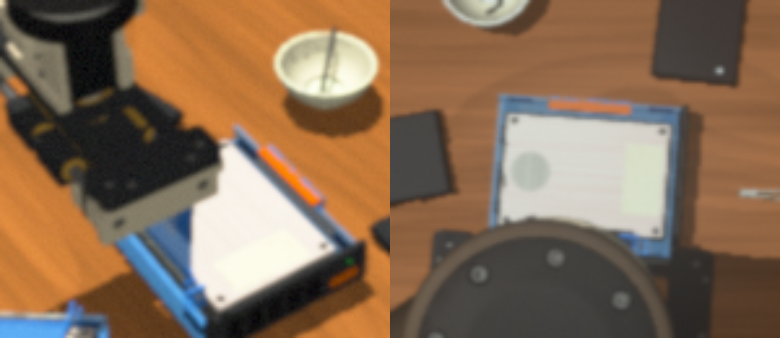

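The side view shows the shut fingers behind the flap, with the gripper body above the flap and its edge. The top view shows the caddy unmoved, with its lip at about (590,107) in the composite. I start the fold.

Request:
{"method": "drive_tool", "body": {
  "travel": [
    [1.8, 0, 0.1],
    [3.0, 0, 0.2],
    [4.0, 0, 0.3],
    [4.8, 0, 0.6],
    [5.4, 0, 0.9]
  ],
  "delta_rot": [
    [0, 0, 0],
    [0, 0, 0],
    [0, 0, 0],
    [0, 0, 0],
    [0, 0, 0]
  ],
  "gripper": [0, 0, 0, 0, 0]
}}

```text
clock: 2.2
tool_pos: [0.5176, 0.0908, 0.0868]
ee_rot: [-3.14, 0.095, -0.001]
ft_force: [-1.3, 0.3, 0.4]
width: 0.002
```

Run:
```python
from h import *
p,d=imaging.read_camera("side");q,_=imaging.read_camera("top")
cv2.imwrite("pics/s2.png",np.hstack([cv2.resize(p[150:280,160:310,::-1],None,fx=2.6,fy=2.6),cv2.resize(q[150:280,200:350,::-1],None,fx=2.6,fy=2.6)]))
s=sensors.observe();print(Rc.T@(s['tool_pos']-O)*1000,s['width'],s['ft_force'])
```

```text
[-35.95307124   1.92170564  86.07902571] 0.007045335417207098 [0.42351047 0.66774531 0.24961917]
```

View pics/s2.png

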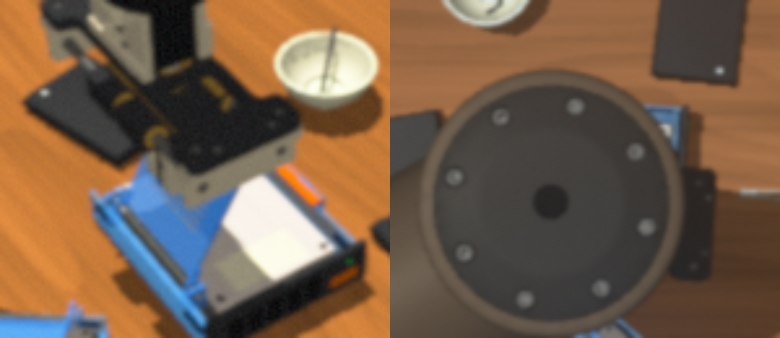

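The side view shows the flap leaning over the drive with its outside against the fingers. I continue along the arc.

Request:
{"method": "drive_tool", "body": {
  "travel": [
    [0.7, 0, 0.4],
    [1.3, 0, 0.8],
    [1.8, 0, 1.3],
    [2.2, 0, 1.9],
    [2.5, 0, 2.5]
  ],
  "delta_rot": [
    [0, 0, 0],
    [0, 0, 0],
    [0, 0, 0],
    [0, 0, 0],
    [0, 0, 0]
  ],
  "gripper": [0, 0, 0, 0, 0]
}}

```text
clock: 2.8
tool_pos: [0.5424, 0.0893, 0.061]
ee_rot: [3.14, -0.095, 0.0]
ft_force: [0.0, -0.7, 0.8]
width: 0.008
```

Run:
```python
from h import *
s=sensors.observe();print(Rc.T@(s['tool_pos']-O)*1000,s['width'],s['ft_force'])
p,d=imaging.read_camera("side")
cv2.imwrite("pics/s3.png",cv2.resize(p[150:280,160:310,::-1],None,fx=4,fy=4))
s=sensors.observe();print(Rc.T@(s['tool_pos']-O)*1000,s['width'],s['ft_force'])
```

```text
[-10.78812772   2.10893791  61.01868255] 0.008296582105068251 [ 0.00445301 -0.66814349  0.77597242]
[-10.8663005    1.95410237  60.0989086 ] 0.005431684004474564 [1.53854767 0.6296759  0.38124513]
```

View pics/s3.png

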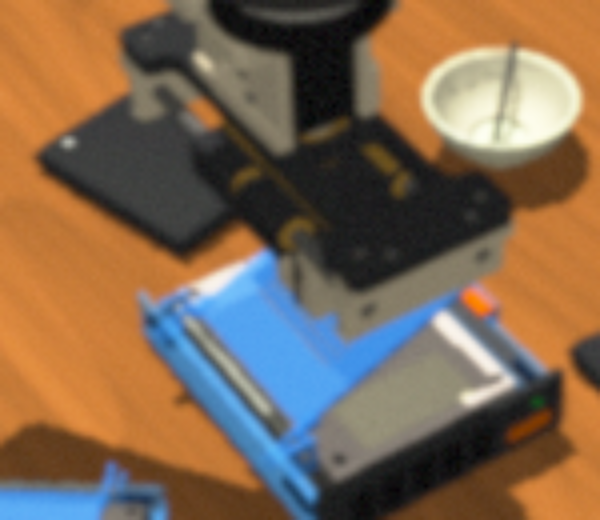

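The flap is about 0.4 rad from flat, with the tip on its outside between the hinge and the ledge. I lower it on to flat.

Request:
{"method": "drive_tool", "body": {
  "travel": [
    [0.2, 0, 0.6],
    [0.4, 0, 1.1],
    [0.4, 0, 1.6],
    [0.4, 0, 1.9],
    [0.4, 0, 2.0]
  ],
  "delta_rot": [
    [0, 0, 0],
    [0, 0, 0],
    [0, 0, 0],
    [0, 0, 0],
    [0, 0, 0]
  ],
  "gripper": [0, 0, 0, 0, 0]
}}

```text
clock: 3.35
tool_pos: [0.546, 0.0891, 0.0414]
ee_rot: [-3.14, 0.095, -0.0]
ft_force: [1.3, 0.5, 2.2]
width: 0.003
```

Run:
```python
from h import *
p,d=imaging.read_camera("side")
cv2.imwrite("pics/s4.png",cv2.resize(p[150:280,160:310,::-1],None,fx=4,fy=4))
s=sensors.observe();print(Rc.T@(s['tool_pos']-O)*1000,s['width'],s['ft_force'])
```

```text
[-7.19451803  2.18208814 41.40408937] 0.005993047606606504 [0.08683332 0.81509907 0.80683112]
```

View pics/s4.png

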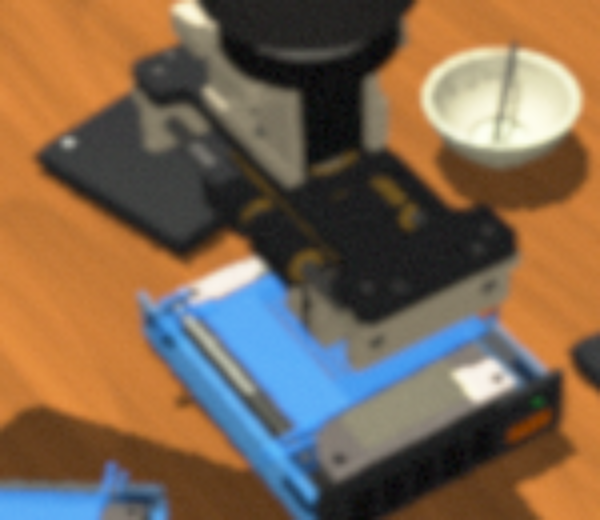

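Request:
{"method": "drive_tool", "body": {
  "travel": [
    [0, 0, 0.2],
    [0, 0, 0.3],
    [0, 0, 0.35],
    [0, 0, 0.35]
  ],
  "delta_rot": [
    [0, 0, 0],
    [0, 0, 0],
    [0, 0, 0],
    [0, 0, 0]
  ],
  "gripper": [0, 0, 0, 0]
}}

```text
clock: 3.8
tool_pos: [0.546, 0.0891, 0.0382]
ee_rot: [-3.14, 0.095, -0.001]
ft_force: [1.5, 0.4, 0.8]
width: 0.008
```

Request:
{"method": "drive_tool", "body": {
  "travel": [
    [0, 0, 0.05],
    [0, 0, 0.05],
    [0, 0, 0.1],
    [0, 0, 0.1]
  ],
  "delta_rot": [
    [0, 0, 0],
    [0, 0, 0],
    [0, 0, 0],
    [0, 0, 0]
  ],
  "gripper": [0, 0, 0, 0]
}}

```text
clock: 4.2
tool_pos: [0.5461, 0.0891, 0.0378]
ee_rot: [-3.14, 0.095, -0.001]
ft_force: [-1.4, 0.5, 8.0]
width: 0.005
```

Run:
```python
from h import *
p,d=imaging.read_camera("side")
cv2.imwrite("pics/s5.png",cv2.resize(p[170:270,180:300,::-1],None,fx=6,fy=6,interpolation=cv2.INTER_CUBIC))
s=sensors.observe();print(Rc.T@(s['tool_pos']-O)*1000,s['width'],s['ft_force'])
```

```text
[-7.07382095  2.19220295 37.75714894] 0.007236972615350003 [-0.80496481 -0.14307181  8.46362691]
```

View pics/s5.png

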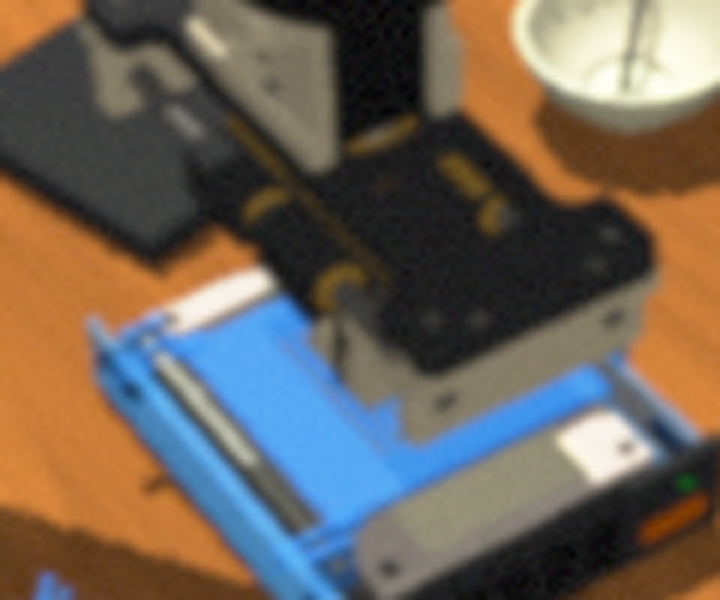

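The flap is flat, with 8 N on the tip at z = 37.8 mm. I push forward towards the ledge.

Request:
{"method": "drive_tool", "body": {
  "travel": [
    [0.2, 0, -0.03],
    [0.4, 0, -0.03],
    [0.6, 0, -0.03],
    [0.8, 0, -0.03],
    [0.9, 0, -0.03]
  ],
  "delta_rot": [
    [0, 0, 0],
    [0, 0, 0],
    [0, 0, 0],
    [0, 0, 0],
    [0, 0, 0]
  ],
  "gripper": [0, 0, 0, 0, 0]
}}

```text
clock: 4.75
tool_pos: [0.5545, 0.0885, 0.0377]
ee_rot: [3.14, -0.095, -0.001]
ft_force: [-1.7, 1.2, 8.7]
width: 0.007
```

Request:
{"method": "drive_tool", "body": {
  "travel": [
    [0.1, 0, 0],
    [0.2, 0, 0],
    [0.3, 0, 0],
    [0.4, 0, 0],
    [0.4, 0, 0]
  ],
  "delta_rot": [
    [0, 0, 0],
    [0, 0, 0],
    [0, 0, 0],
    [0, 0, 0],
    [0, 0, 0]
  ],
  "gripper": [0, 0, 0, 0, 0]
}}

```text
clock: 5.25
tool_pos: [0.5566, 0.0882, 0.0377]
ee_rot: [3.14, -0.096, -0.005]
ft_force: [-9.5, 3.5, 14.0]
width: 0.004
```

Request:
{"method": "drive_tool", "body": {
  "travel": [
    [0, 0, -0.05],
    [0, 0, -0.05]
  ],
  "delta_rot": [
    [0, 0, 0],
    [0, 0, 0]
  ],
  "gripper": [0, 0]
}}

```text
clock: 5.45
tool_pos: [0.5575, 0.088, 0.0378]
ee_rot: [3.14, -0.095, -0.003]
ft_force: [-4.2, 0.5, 5.2]
width: 0.005
```

Run:
```python
from h import *
s=sensors.observe();print(Rc.T@(s['tool_pos']-O)*1000,s['width'],s['ft_force'])
p,d=imaging.read_camera("side");q,_=imaging.read_camera("top")
cv2.imwrite("pics/s6.png",cv2.resize(p[170:270,180:300,::-1],None,fx=6,fy=6,interpolation=cv2.INTER_CUBIC))
cv2.imwrite("pics/t6.png",cv2.resize(q[150:270,200:350,::-1],None,fx=5,fy=5))
s=sensors.observe();print(Rc.T@(s['tool_pos']-O)*1000,s['width'],s['ft_force'])
```

```text
[ 4.41913048  1.74751771 37.75938635] 0.005295467744435607 [-4.23934216  0.488959    5.22018949]
[ 4.42996735  1.74410344 37.73183798] 0.0035356805647212167 [-5.3465574   2.12574772  8.39584881]
```

View pics/s6.png

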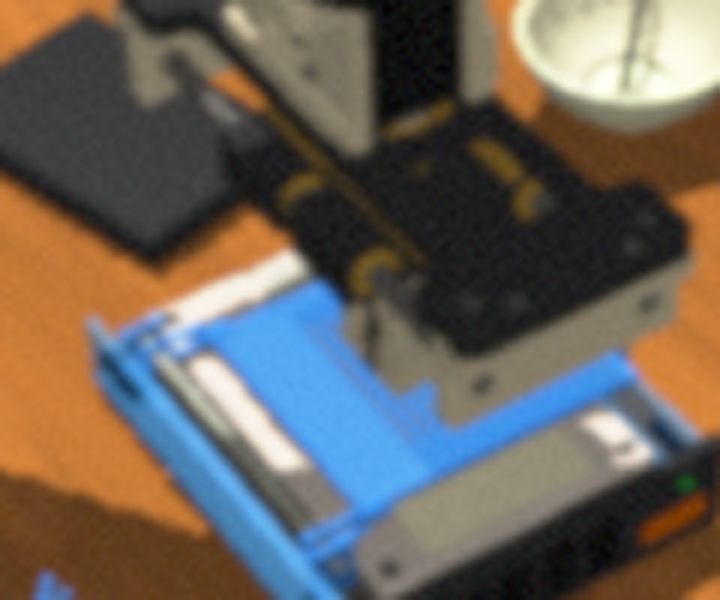

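View pics/t6.png

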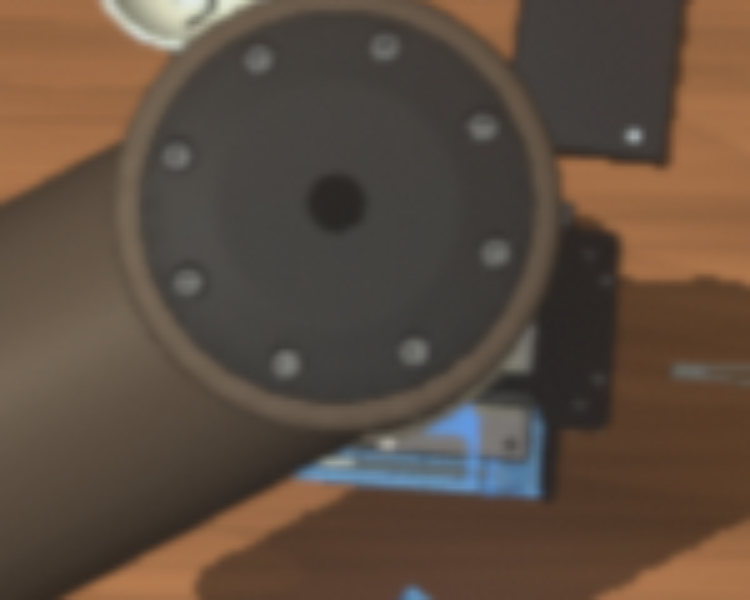

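The side view shows the flap slid forward, with a gap to the pin at about (240,400): tip friction carried it. The caddy has not moved. I ease off and then use the ledge to confirm it is fully home.

Request:
{"method": "drive_tool", "body": {
  "travel": [
    [-0.1, 0, -0.2],
    [-0.1, 0, -0.3],
    [-0.1, 0, -0.3],
    [-0.1, 0, -0.3]
  ],
  "delta_rot": [
    [0, 0, 0],
    [0, 0, 0],
    [0, 0, 0],
    [0, 0, 0]
  ],
  "gripper": [0, 0, 0, 0]
}}

```text
clock: 5.95
tool_pos: [0.5578, 0.0882, 0.0407]
ee_rot: [3.14, -0.095, -0.0]
ft_force: [0.2, 0.4, 0.4]
width: 0.008
```

Run:
```python
from h import *
s=sensors.observe();print(Rc.T@(s['tool_pos']-O)*1000,s['width'],s['ft_force'])
p,d=imaging.read_camera("side")
cv2.imwrite("pics/s7.png",cv2.resize(p[170:270,180:300,::-1],None,fx=6,fy=6,interpolation=cv2.INTER_CUBIC))
```

```text
[ 4.6584536   1.97972698 40.68043415] 0.007909933297292596 [0.23899166 0.42784002 0.40534673]
```

View pics/s7.png

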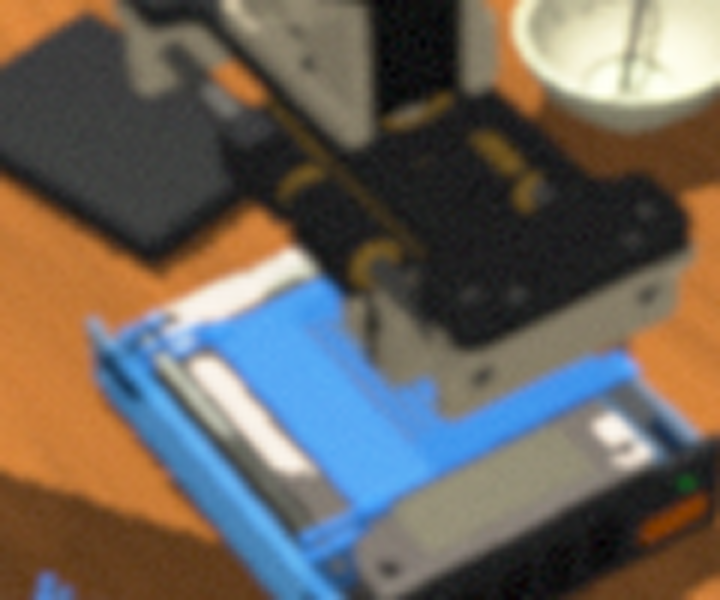

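Request:
{"method": "drive_tool", "body": {
  "travel": [
    [0.3, 0, 0.05],
    [0.5, 0, 0.05],
    [0.7, 0, 0.05],
    [0.8, 0, 0.05],
    [0.8, 0, 0.05]
  ],
  "delta_rot": [
    [0, 0, 0],
    [0, 0, 0],
    [0, 0, 0],
    [0, 0, 0],
    [0, 0, 0]
  ],
  "gripper": [0, 0, 0, 0, 0]
}}

```text
clock: 6.5
tool_pos: [0.566, 0.0878, 0.0403]
ee_rot: [3.14, -0.095, -0.0]
ft_force: [-0.9, 0.5, -0.2]
width: 0.003
```

Request:
{"method": "drive_tool", "body": {
  "travel": [
    [0.05, 0, 0],
    [0.1, 0, 0],
    [0.1, 0, 0]
  ],
  "delta_rot": [
    [0, 0, 0],
    [0, 0, 0],
    [0, 0, 0]
  ],
  "gripper": [0, 0, 0]
}}

```text
clock: 6.8
tool_pos: [0.5668, 0.0877, 0.0404]
ee_rot: [-3.14, 0.095, -0.0]
ft_force: [1.2, 0.2, -0.3]
width: 0.005
```

Request:
{"method": "drive_tool", "body": {
  "travel": [
    [0.05, 0, 0],
    [0.1, 0, 0],
    [0.1, 0, 0]
  ],
  "delta_rot": [
    [0, 0, 0],
    [0, 0, 0],
    [0, 0, 0]
  ],
  "gripper": [0, 0, 0]
}}

```text
clock: 7.1
tool_pos: [0.5673, 0.0876, 0.0402]
ee_rot: [3.14, -0.095, -0.001]
ft_force: [-2.4, -0.2, 1.4]
width: 0.006
```

Request:
{"method": "drive_tool", "body": {
  "travel": [
    [0.05, 0, 0],
    [0.1, 0, 0],
    [0.1, 0, 0]
  ],
  "delta_rot": [
    [0, 0, 0],
    [0, 0, 0],
    [0, 0, 0]
  ],
  "gripper": [0, 0, 0]
}}

```text
clock: 7.4
tool_pos: [0.5675, 0.0873, 0.0398]
ee_rot: [3.14, -0.096, -0.004]
ft_force: [-6.5, 1.2, 0.7]
width: 0.002
```

The ledge resists with 6.5 N at the position expected when the flap is home, so it is against its stop. I back off and rise clear.

Request:
{"method": "drive_tool", "body": {
  "travel": [
    [-0.6, 0, 0],
    [-0.8, 0, -2],
    [-0.8, 0, -6],
    [-0.8, 0, -10],
    [-0.8, 0, -14]
  ],
  "delta_rot": [
    [0, 0, 0],
    [0, 0, 0],
    [0, 0, 0],
    [0, 0, 0],
    [0, 0, 0]
  ],
  "gripper": [0, 0, 0, 0, 0]
}}

```text
clock: 7.9
tool_pos: [0.5611, 0.0881, 0.1823]
ee_rot: [-3.14, 0.095, -0.002]
ft_force: [1.0, 0.8, -0.2]
width: 0.009
```

Request:
{"method": "drive_tool", "body": {
  "travel": [
    [-2, -4, -3],
    [-2, -8, -4],
    [-2, -13, -4],
    [-2, -18, -4],
    [-2, -22, -4]
  ],
  "delta_rot": [
    [0, 0, 0],
    [0, 0, 0],
    [0, 0, 0],
    [0, 0, 0],
    [0, 0, 0]
  ],
  "gripper": [0, 0, 0, 0, 0]
}}

```text
clock: 8.4
tool_pos: [0.5543, 0.3117, 0.2211]
ee_rot: [-3.139, 0.094, -0.003]
ft_force: [0.1, -0.2, 0.1]
width: 0.004
```

Run:
```python
from h import *
p,d=imaging.read_camera("side");q,_=imaging.read_camera("top")
g=(0,255,0);y=(0,255,255);m=(255,0,255)
pts=[(W(x,yy,30),g) for x in(-65,65) for yy in(-82.5,82.5)]+[(W(x,yy,42.5),y) for x in(54,65) for yy in(-35,35)]
pts+=[(fl(r,s*30,1.5,0),m) for s in(-1,1) for r in(80,)]
overlay("side",p,pts,(170,300,170,270),6,"pics/s8.png")
overlay("top",q,pts,(215,340,170,265),6,"pics/t8.png")
cv2.imwrite("pics/t8f.png",q[:,:,::-1]);cv2.imwrite("pics/s8f.png",p[:,:,::-1])
p0=np.load("pics/side0.npz")["p"];q0=np.load("pics/top0.npz")["p"]
cv2.imwrite("pics/diff.png",np.hstack([cv2.absdiff(a,b)[120:350,100:400] for a,b in((p,p0),(q,q0))]))
s=sensors.observe();print(s['tool_pos'],s['ft_force'],s['clock'])
```

```text
[0.55444281 0.31357403 0.2198607 ] [-0.42609599 -0.84088658 -0.71230406] 8.5
```

View pics/s8.png

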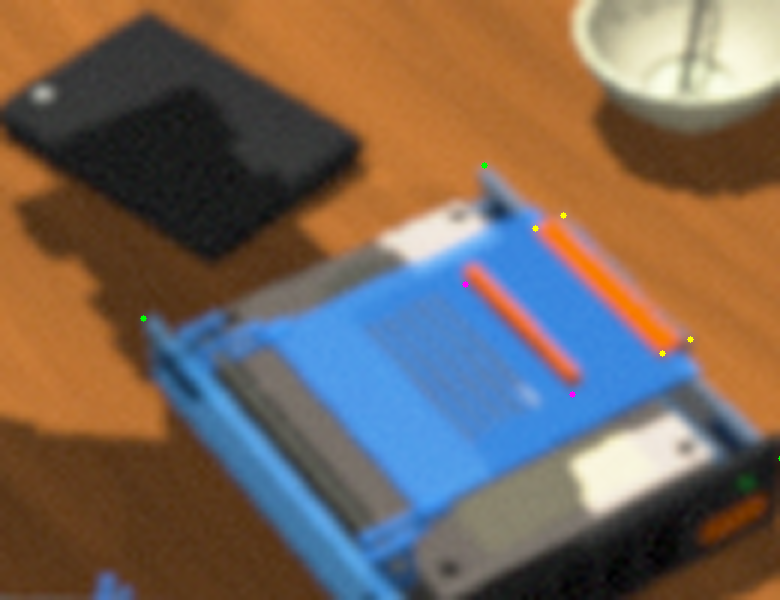

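View pics/t8.png

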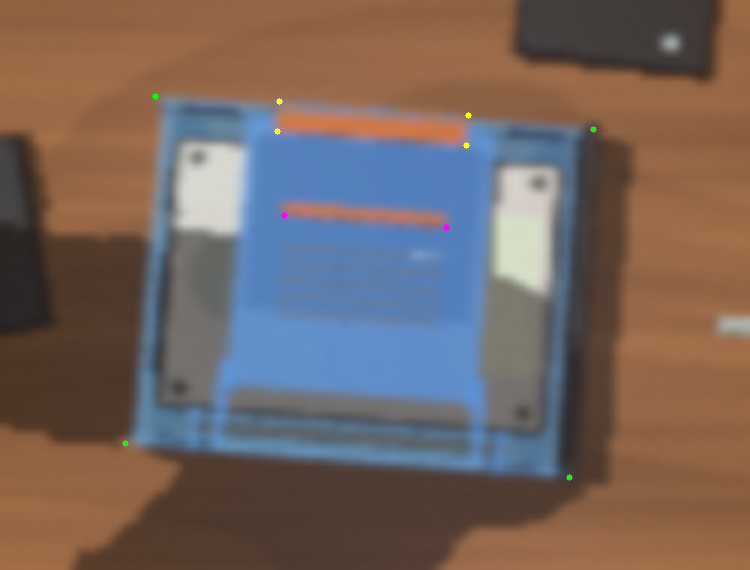

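View pics/diff.png

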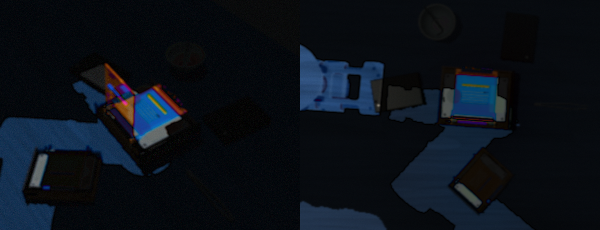

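The side and top views show the flap lying flat by itself. Its front edge is under the lip (top crop about (372,130)), and the ledge face matches the home prediction to within about 1 mm. The caddy corners sit where they were, and the difference image shows no other object moved. I hand it in.

```bash
python3 -c "
from workcell import robot
print(robot.hand_in())"
```

```text
the job is handed in; nothing more can be done
None
```

The flap on the larger blue caddy is folded flat and tucked under the orange lip, and I handed the job in at about 8.5 s. I folded it with the shut fingertips on its outside and pressed it flat with about 8 N. Then I slid it forward and pushed on the orange ledge until it stopped.

- **Slide home:** friction from the pressing tip carried the flap most of the way forward before the tip reached the ledge. The final push on the ledge met 6.5 N, well above the 2 N slide friction, within about 1 mm of the fully-home position.
- **Force:** during the slide the press briefly rose to about 14 N down and 10 N sideways. I eased off, and the caddy did not shift.
- **After withdrawing:** both cameras showed the flap staying flat with its edge under the lip. The ledge was within about 1 mm of its home position, which is close to the limit of the calibration.
- **Everything else:** the caddy, drives, tweezers and bowl were unmoved compared with the first pictures. The only differences were the flap, the arm and its shadow.

No check failed.

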